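# Wedge up a three-strip coaster blank on the clamping board

## Task

Do a dry clamp-up of the coaster blank on the wedge clamping board: lay the three wood strips flat and side by side, parallel to the fence and with their far ends close to the low end batten: the widest against the fence, the narrowest in the middle, the medium one next to it, and then the thin caul against the medium strip, its far end at the batten too. Last, lay the wedge flat between caul and cleat, straight side to the caul and thin end first from the open near side, and push it in until it jams and all gaps are closed up. Leave the try square, the tape measure and the sanding block where they are.

Things in the scene. Friction and masses are not known exactly. Their poses are not given: they have to be found in the camera images.
- clamp_board: Fixed 12 mm plywood base 180 (x) x 210 (y). Origin: centre of underside; x away from the open near side, y to the fence; mm. Fence: inner face y = 82, x -70 to 80, top z = 32. End batten: x 70 to 84, y -38 to 82, top only z = 20 (fingers pass above it). Cleat: bar 20 wide, top z = 32, askew; inner face from (-5, -68) to (67, -51), at the wedge's taper. All bars light wood.
- strip_wide: Widest strip, mid-brown wood, 60 long x 48 wide x 24 mm high. Lies flat. Origin: centre of the underside; x along the length, y across, z up. Closed-up place in the board's frame: x = 27, y = 58 mm. Small gaps between the pieces (6 mm in all) are harmless before wedging: the wedge closes them.
- strip_narrow: Narrowest of the three mid-brown strips, 60 long x 24 wide x 24 mm high. Lies flat. Origin: centre of the underside; x along the length, y across, z up. Closed-up place in the board's frame: x = 27, y = 22 mm.
- strip_medium: Strip of medium width, mid-brown wood, 60 long x 36 wide x 24 mm high. Lies flat. Origin: centre of the underside; x along the length, y across, z up. Closed-up place in the board's frame: x = 27, y = -8 mm.
- caul: Thin light wood bar, 68 long x 14 wide x 24 mm high. Lies flat. Origin: centre of the underside; x along the length, y across, z up. Closed-up place in the board's frame: x = 27, y = -33 mm.
- wedge: Light wood, 115 long, 24 high. Origin: underside, mid length; x to the thin end (57.5), y to the straight face (y = 16). Grip part x -57.5 to -27.5 is 32 wide; then the other side tapers from y = -16 to 4. Starts thin end roughly away from the robot. Closed up: board x = 5.5, y = -56. Push the butt with closed fingers, about 15 N, also left and right of its middle if it sits askew.
- try_square: Bystander: steel try square with a dark wood stock, 105 x 166 x 19 mm, lying behind the board. Leave it.
- tape_measure: Bystander: yellow and black tape measure, 74 x 72 x 32 mm. Leave it.
- sanding_block: Bystander: cork sanding block, 64 x 110 x 32 mm, at the near left. Leave it.
Things that resemble listed ones, but are neither listed nor needed, are in the scene too. What is shaped like the caul but blue is not meant.

How it is judged:
By the outcome, as a careful person would: the job done as asked, in the order asked, and still so for the second after the job is handed in, with the robot touching nothing.
It also fails if it takes over 128 s, if anything falls off the work surface, if the arm or the gripper's body presses on something with over 40 N, if the wrist force passes 120 N, or if a joint passes its speed limit or range.

## Robot

A 7-joint arm with a two-finger parallel gripper is mounted at the origin on the work surface; the furniture and walls round the work are solid. World frame = base frame: x ahead of the robot, y to its left, z up, the work surface at z = 0. Lengths are in m, angles in rad, forces in N, time in s.
With the tool pointing down it reaches from about 0.4 to 0.875 m from the base axis. Payload 19.3 kg.
Tool frame: the origin (TCP) lies at the very end of the fingers, on their centre line; the grasp point (between the pads) lies 19 mm behind it; z points along the fingers, y is the line along which they close (so a half turn about z gives the same grasp; the last joint's range is limited). The gripper opens to 85 mm and grips with 20 to 120 N. Pads are 22 mm wide; open, the fingers measure 114 mm over their backs; the gripper's body (76 mm by 85 mm) begins 54 mm behind the grasp point. The pads swing forward as they close: fully open they stand 13 mm farther back than shut.
Start: joints at [-0.07, 0.521, -0.036, 1.599, 0.021, 1.021, -0.113], TCP at [0.625, -0, 0.231] pointing down, gripper open.
Joint ranges: [-2.91, 2.91], [-0.3, 2.13], [-1.5, 1.42], [0.17, 2.43], [-1.26, 4.41], [0.16, 1.93], [-2.52, 2.52]. Speed limits (rad/s): [1.89, 1.89, 2.39, 2.39, 3.01, 3.01, 3.01].

## Interface

Orientations are given as [roll, pitch, yaw] about the fixed x, y, z axes, in that order (R = Rz(yaw) Ry(pitch) Rx(roll)).
In Python, from workcell import bot gives the robot as it stands.
- The arm moves only by the shell command python3 -m crank 'ROWS' [FORCE]. ROWS is a JSON object of lists of equal length, an entry for each row: "travel": the shift along the world's x, y, z in cm, a list of three; "turn": the turn, a rotation vector about the world's x, y, z in degrees, a list of three; "gripper": the closure, from 0 (fully open) to 1 (shut). A call has exactly 5 rows; each row is the pose to reach, as a shift and turn from the pose commanded when the call began; what a row does not reach only later rows make up. A row lasts 1/10 s, in which the tool goes at most 50 mm and 8.59 degrees, less where a joint would pass 70% of its speed; a pose out of reach is approached as far as the arm can. A call with a gripper value outside its range is refused whole. The fingers move at their own pace and stop on an object; FORCE is the grip in N (left out, the last holds). Time passes only in rows, so rows that repeat a pose let the fingers close, or fill a call up. It gives the time, the measured TCP pose, the force, the opening and the grip force at its end, in the units of the state.
- bot.observe(): the state, without advancing time (a new reading comes with each control period).
- bot.grab_frame(name): name is "scene" or "side" or "wrist"; returns a dict with "pixels" (480x640x3 uint8, red, green, blue), "fx", "fy", "cx", "cy" (pixels), "dist" ([k1, k2, p1, p2, k3] as OpenCV has them; the pictures are not rectified), "extrinsics" (4x4, takes a point from world to camera coordinates). Camera axes: x right, y down, z forward; pixel columns grow to the right and rows downward; lengths in m; the calibration is good to about 2 mm. A picture is of the moment at which its call begins. There is no depth.
- bot.job_done(): hands the job in; it is judged then, once.
The state is a dict: "clock": time; "qpos": joint angles; "qd": joint speeds; "joint_efforts": joint torques, N m; "position": TCP position; "tool_rot": TCP orientation; "force": force on the tool from outside, world axes, zero at the start; "moment": the same for the moment, N m; "grip_width": finger opening in m; "finger_force": force on a finger pad.
Only numpy, scipy, OpenCV 4.12 (cv2) and the standard library are available. Lean on these libraries where they do the work, as an engineer would, in place of code of your own. Each camera call takes 0.05 s, during which the arm holds its last target. There are 200 camera calls.

## Working session

There is one attempt and no reset: what is moved stays moved. The work goes in short steps, Python scripts to look and compute and a shell command to move; the robot and the scene stay as the last step left them, time stands still between calls to the robot, and variables do not carry over. Pictures are saved under pics/ and viewed, at most 14 in all, crops included, and the job is handed in when it is done.

```bash
mkdir -p pics; ls; cat > h.py <<'E'
import numpy as np,cv2,pickle
from workcell import bot
def snap(n,f):
    d=bot.grab_frame(n); pickle.dump(d,open(f'pics/{f}.pkl','wb'))
    cv2.imwrite(f'pics/{f}.png',cv2.cvtColor(np.asarray(d['pixels'],np.uint8),cv2.COLOR_RGB2BGR)); return d
def load(f): return pickle.load(open(f'pics/{f}.pkl','rb'))
def K(d): return np.array([[d['fx'],0,d['cx']],[0,d['fy'],d['cy']],[0,0,1.]])
def cast(d,uv,z):
    "pixels -> world points (mm) on plane at height z mm"
    p=cv2.undistortPoints(np.array(uv,float).reshape(-1,1,2),K(d),np.array(d['dist'],float)).reshape(-1,2)
    E=np.array(d['extrinsics']);R,t=E[:3,:3],E[:3,3]
    r=np.c_[p,np.ones(len(p))]@R; c=-R.T@t
    return 1000*(c+r*((z/1000-c[2])/r[:,2])[:,None])
def proj(d,P):
    E=np.array(d['extrinsics'])
    return cv2.projectPoints(np.array(P,float).reshape(-1,1,3)/1000,cv2.Rodrigues(E[:3,:3])[0],E[:3,3],K(d),np.array(d['dist'],float))[0].reshape(-1,2)
E
python3 - <<'E'
from h import *
for n in ['scene','side','wrist']:
    d=snap(n,n+'0'); E=np.array(d['extrinsics']); print(n,d['fx'],-E[:3,:3].T@E[:3,3],E[2,:3])
s=bot.observe(); print(s['clock'],s['position'],s['tool_rot'],s['grip_width'])
E
```

```text
pics
scene 605.2964157321629 [-0.00509424 -0.92345142  0.70528754] [ 0.42091284  0.75887789 -0.49692729]
side 477.4527786645193 [1.5393454  0.74686943 0.69393148] [-0.72425625 -0.49021104 -0.48491857]
wrist 366.4996098560998 [0.62440824 0.0674383  0.37315139] [-0.00201477 -0.26723094 -0.96363041]
0.15 [ 6.24778447e-01 -4.42198336e-05  2.30863836e-01] [-3.14077359e+00  5.87285330e-05  1.57076943e+00] 0.0851995626509759
```

View pics/scene0.png

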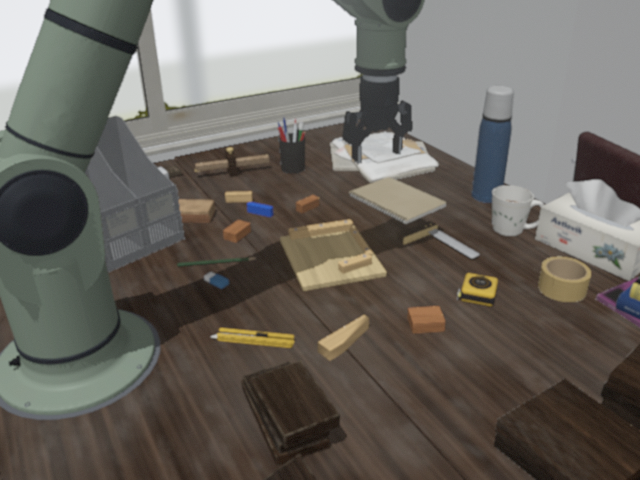

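View pics/side0.png

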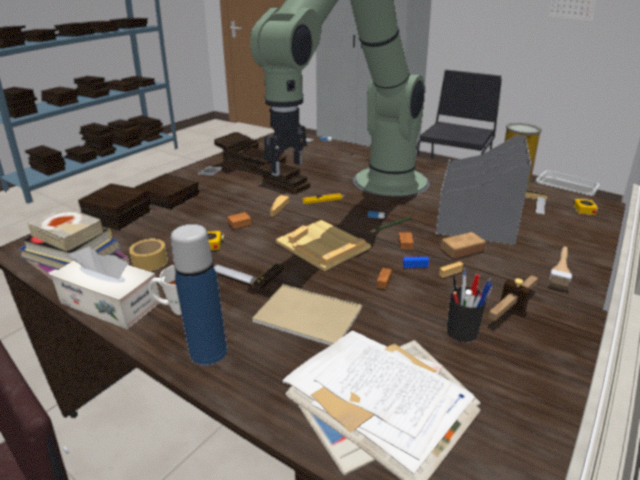

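View pics/wrist0.png

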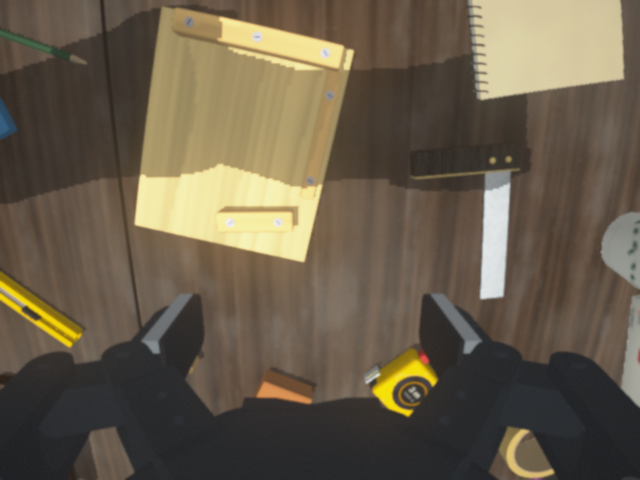

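The scene view shows the board at about (333,255) and the wedge at (345,337). The brown strips are at (427,320), (237,230) and (308,203). The light caul is at (238,197), with its blue lookalike at (260,209), and the cork block at (195,210). In the wrist view the board corners are at about (163,8), (353,50), (304,262) and (135,225), with the fence at the top and the batten on the right.

```bash
python3 - <<'E'
from h import *
s=load('scene0');q=load('side0');w=load('wrist0')
for n,uv in dict(A=(427,320),B=(237,230),C=(308,203),caul=(238,197),blue=(260,209),cork=(195,210),wedge=(345,337)).items(): print(n,cast(s,[uv],12)[0].round())
for n,uv in dict(A=(239,220),B=(406,240),C=(384,278),blue=(416,262),caul=(452,269),cork=(463,245),wedge=(279,205)).items(): print('side',n,cast(q,[uv],12)[0].round())
c=cast(w,[(163,8),(353,50),(304,262),(135,225)],12);print(c.round(1))
for i in range(4):
    e=c[(i+1)%4]-c[i];print(np.linalg.norm(e).round(1),np.degrees(np.arctan2(e[1],e[0])).round(1))
hsv=cv2.cvtColor(w['pixels'],cv2.COLOR_RGB2HSV)
for p in [(150,180),(140,60),(260,240),(285,375)]: print(hsv[p[1],p[0]])
hs=cv2.cvtColor(s['pixels'],cv2.COLOR_RGB2HSV)
for p in [(427,320),(237,230),(308,203),(238,197),(195,210),(345,337),(300,400)]: print(p,hs[p[1],p[0]])
E
```

```text
A [ 587. -235.   12.]
B [412. 263.  12.]
C [621. 302.  12.]
caul [481. 426.  12.]
blue [503. 334.  12.]
cork [359. 413.  12.]
wedge [ 431. -200.   12.]
side A [ 582. -233.   12.]
side B [404. 261.  12.]
side C [616. 301.  12.]
side blue [499. 337.  12.]
side caul [478. 432.  12.]
side cork [337. 412.  12.]
side wedge [ 425. -198.   12.]
[[489.3 182.9  12. ]
 [661.8 144.6  12. ]
 [616.2 -59.5  12. ]
 [441.8 -19.7  12. ]]
176.7 -12.5
209.1 -102.6
178.9 167.2
208.1 76.8
[ 26  77 244]
[15 69 67]
[ 28  64 247]
[13 86 83]
(427, 320) [ 13 127 156]
(237, 230) [ 13 128 153]
(308, 203) [ 12 124 113]
(238, 197) [ 19  91 162]
(195, 210) [ 17  81 171]
(345, 337) [ 19  86 195]
(300, 400) [12 86 59]
```

```bash
python3 -m crank '{"travel":[[-2,4,1],[-4,8,2],[-6,12,3],[-8,16,4],[-10,20,4]],"turn":[[0,0,0],[0,0,0],[0,0,0],[0,0,0],[0,0,0]],"gripper":[0,0,0,0,0]}'
python3 -m crank '{"travel":[[0,4,0],[0,7,0],[0,7,0],[0,7,0],[0,7,0]],"turn":[[0,0,0],[0,0,0],[0,0,0],[0,0,0],[0,0,0]],"gripper":[0,0,0,0,0]}'
python3 -c "
from h import *
snap('wrist','w1')"
```

```text
clock: 0.65
position: [0.5243, 0.2016, 0.2725]
tool_rot: [3.14, -0.001, 1.571]
force: [0.2, -0.3, -0.2]
grip_width: 0.0855
finger_force: 0.0
clock: 1.15
position: [0.5252, 0.2688, 0.2712]
tool_rot: [-3.141, 0.001, 1.57]
force: [0.3, -0.8, 0.5]
grip_width: 0.0854
finger_force: 0.0
```

View pics/w1.png

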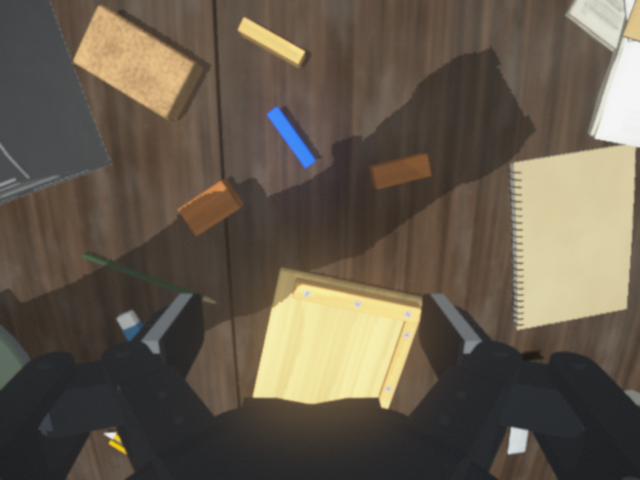

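The wrist view shows strip B at (210,207), strip C at (400,170), the caul at (272,41), the blue bar at (291,137) and the cork block at (138,62).

```bash
cat >> h.py <<'E'
def rect(d,near,mask,z=24,size=None):
    "contour near pixel -> centre, dims, yaw of its rectangle on plane z; excess (near side faces) trimmed towards nadir"
    cs,_=cv2.findContours(mask,cv2.RETR_EXTERNAL,cv2.CHAIN_APPROX_NONE)
    cs=[c for c in cs if cv2.contourArea(c)>150]
    c=min(cs,key=lambda c:-cv2.pointPolygonTest(c,tuple(map(float,near)),True))
    P=cast(d,c.reshape(-1,2),z)[:,:2]
    (cx,cy),(a,b),ang=cv2.minAreaRect(P.astype(np.float32))
    if a<b: a,b,ang=b,a,ang+90
    ang=(ang+90)%180-90; C=np.array([cx,cy]); u=np.array([np.cos(np.radians(ang)),np.sin(np.radians(ang))]);v=np.array([-u[1],u[0]])
    if size:
        E=np.array(d['extrinsics']);cam=(-E[:3,:3].T@E[:3,3])[:2]*1000
        for ax,m,t in((u,a,size[0]),(v,b,size[1])): C=C+ax*np.sign(ax@(C-cam))*(m-t)/2
    return C.round(1),round(a,1),round(b,1),round(ang,1)
E
python3 - <<'E'
from h import *
d=load('w1');h=cv2.cvtColor(d['pixels'],cv2.COLOR_RGB2HSV);lab=cv2.cvtColor(d['pixels'],cv2.COLOR_RGB2LAB)
for p in [(210,207),(400,170),(272,41),(238,195),(300,60),(350,60)]: print(p,h[p[1],p[0]],lab[p[1],p[0]])
m=((h[...,1]>125)&(h[...,0]<22)&(h[...,2]>60)).astype(np.uint8)*255
m2=((h[...,2]>130)&(h[...,0]<30)&(h[...,1]>70)).astype(np.uint8)*255
cv2.imwrite('pics/m.png',np.hstack([m,m2]))
print(rect(d,(210,207),m),rect(d,(400,170),m),rect(d,(272,41),m2))
s=load('scene0');h=cv2.cvtColor(s['pixels'],cv2.COLOR_RGB2HSV)
m=((h[...,1]>105)&(h[...,0]<16)&(h[...,2]>90)).astype(np.uint8)*255
print('A',rect(s,(427,320),m,12))
E
```

```text
(210, 207) [ 13 143 123] [100 141 152]
(400, 170) [ 13 143 118] [ 97 140 151]
(272, 41) [ 22 111 236] [216 127 169]
(238, 195) [12 82 78] [ 71 133 136]
(300, 60) [ 19 117 179] [162 132 160]
(350, 60) [15 84 79] [ 74 131 138]
(array([414.1, 262. ]), 64.3, 36.0, 31.4) (array([618.8, 301.1]), 61.5, 25.8, 14.4) (array([484.5, 427.4]), 69.3, 17.6, -28.7)
A (array([ 587.7, -230.5]), 79.2, 69.3, 66.7)
```

View pics/m.png

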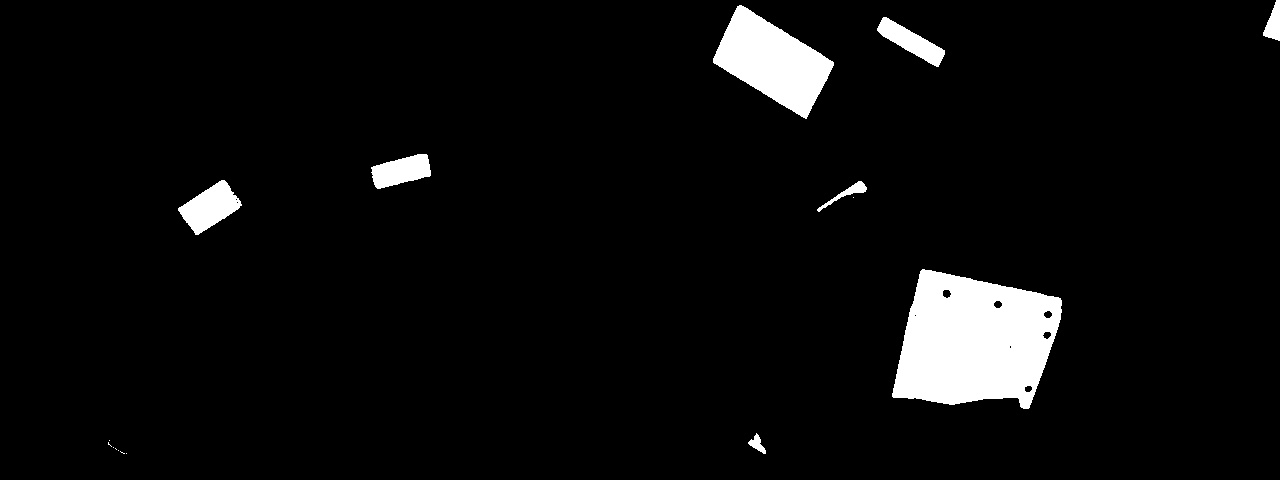

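Sizes identify B as the medium strip, C as the narrow one, and A therefore as the wide one. Next I look at A and the wedge from above.

```bash
for i in 1 2; do :; done
python3 -m crank '{"travel":[[0,-5,0],[0,-10,0],[0,-15,0],[0,-20,0],[0,-25,0]],"turn":[[0,0,0],[0,0,0],[0,0,0],[0,0,0],[0,0,0]],"gripper":[0,0,0,0,0]}' | head -2
python3 -m crank '{"travel":[[0,-5,0],[0,-10,0],[0,-15,0],[0,-20,0],[0,-25,0]],"turn":[[0,0,0],[0,0,0],[0,0,0],[0,0,0],[0,0,0]],"gripper":[0,0,0,0,0]}'| head -2
python3 -m crank '{"travel":[[0,-4,0],[0,-6,0],[0,-6,0],[0,-6,0],[0,-6,0]],"turn":[[0,0,0],[0,0,0],[0,0,0],[0,0,0],[0,0,0]],"gripper":[0,0,0,0,0]}'| head -2
python3 -c "
from h import *
snap('wrist','w2')"
```

```text
clock: 1.7
position: [0.5245, 0.017, 0.2716]
clock: 2.2
position: [0.524, -0.233, 0.2717]
clock: 2.7
position: [0.525, -0.2892, 0.2714]
```

View pics/w2.png

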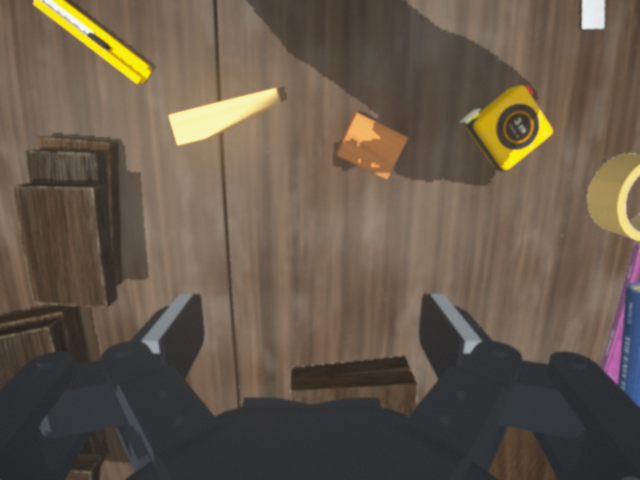

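The wide strip is at (372,146). The wedge's butt is at (175,130) and its thin end at (280,95).

```bash
python3 - <<'E'
from h import *
d=load('w2');h=cv2.cvtColor(d['pixels'],cv2.COLOR_RGB2HSV)
m=((h[...,1]>125)&(h[...,0]<22)&(h[...,2]>60)).astype(np.uint8)*255
m=cv2.morphologyEx(m,cv2.MORPH_OPEN,np.ones((3,3)))
print('A',rect(d,(372,146),m),rect(d,(372,146),m,24,(60,48)))
m2=((h[...,2]>140)&(h[...,0]<30)&(h[...,1]>60)).astype(np.uint8)*255
cs,_=cv2.findContours(m2,cv2.RETR_EXTERNAL,cv2.CHAIN_APPROX_NONE)
c=max(cs,key=lambda c:cv2.pointPolygonTest(c,(200,120),True))
P=cast(d,cv2.approxPolyDP(c,2,True).reshape(-1,2),24)[:,:2];print(cv2.approxPolyDP(c,2,True).reshape(-1,2).tolist(),P.round(1).tolist())
d=load('w1');h=cv2.cvtColor(d['pixels'],cv2.COLOR_RGB2HSV)
m=((h[...,1]>125)&(h[...,0]<22)&(h[...,2]>60)).astype(np.uint8)*255
m2=((h[...,2]>130)&(h[...,0]<30)&(h[...,1]>70)).astype(np.uint8)*255
print('med',rect(d,(210,207),m,24,(60,36)),'nar',rect(d,(400,170),m,24,(60,24)),'caul',rect(d,(272,41),m2,24,(68,14)))
# board: top outline at z=12, near/left and front edges directly visible
w=load('wrist0');b=cv2.resize(w['pixels'][0:280,110:380],None,fx=2.8,fy=2.1,interpolation=cv2.INTER_CUBIC)
b=cv2.resize(w['pixels'][0:280,110:380],None,fx=2.1,fy=2.1,interpolation=cv2.INTER_CUBIC)
cv2.imwrite('pics/b.png',cv2.cvtColor(b,cv2.COLOR_RGB2BGR))
E
```

```text
A (array([ 586.6, -230.9]), 61.5, 48.4, -24.7) (array([ 587.4, -231. ]), 61.5, 48.4, -24.7)
[[33, 0], [34, 6], [123, 74], [131, 83], [139, 84], [148, 80], [146, 96], [168, 280], [156, 132], [158, 131], [154, 109], [158, 108], [164, 151], [168, 151], [168, 163], [171, 164], [167, 171], [171, 199], [174, 181], [170, 177], [172, 173], [176, 174], [174, 178], [177, 181], [178, 177], [184, 184], [182, 182], [185, 182], [184, 177], [189, 171], [194, 181], [195, 173], [190, 170], [188, 164], [191, 161], [194, 163], [193, 168], [202, 171], [207, 177], [205, 180], [210, 191], [213, 181], [210, 175], [213, 172], [218, 182], [217, 136], [223, 132], [227, 173], [229, 177], [228, 174], [231, 172], [236, 182], [233, 187], [229, 185], [229, 188], [230, 186], [236, 190], [235, 195], [239, 195], [240, 200], [238, 199], [241, 198], [242, 192], [235, 180], [238, 177], [239, 165], [244, 170], [247, 161], [253, 173], [252, 177], [255, 173], [260, 114], [268, 109], [271, 114], [272, 159], [275, 177], [277, 175], [275, 174], [281, 158], [279, 152], [282, 149], [279, 149], [283, 131], [277, 73], [274, 73], 
[... 1997 characters left out ...]
], [456.6, -171.1], [451.5, -171.1], [446.8, -162.4], [442.8, -162.4], [439.4, -171.9], [434.6, -164.2], [433.7, -184.4], [427.4, -186.3], [425.2, -170.7], [422.4, -165.9], [416.3, -165.8], [412.9, -153.3], [412.2, -166.7], [408.0, -167.6], [403.5, -174.2], [399.7, -169.3], [394.4, -185.7], [388.1, -172.9], [389.0, -160.4], [384.4, -152.6], [376.3, -190.3], [370.3, -161.9], [367.9, -178.3], [362.6, -178.2], [359.9, -161.6], [362.5, -154.9], [355.0, -145.1], [278.8, -84.9], [263.6, -82.7], [321.7, -130.4], [321.4, -133.2], [317.1, -134.0], [252.4, -82.7]]
med (array([412.2, 260.8]), 64.3, 36.0, 31.4) nar (array([619.7, 300.4]), 61.5, 25.8, 14.4) caul (array([484.9, 429.3]), 69.3, 17.6, -28.7)
```

View pics/b.png

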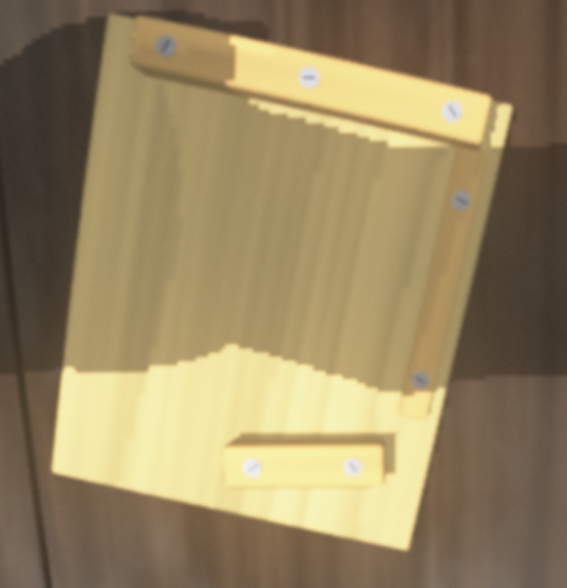

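```bash
python3 - <<'E'
from h import *
w=load('wrist0')
f=lambda L:[(x/2.1+110-.25,y/2.1-.25) for x,y in L]
c=cast(w,f([(110,13),(512,103),(408,551),(52,470)]),12)[:,:2]
B=np.array([(-90,105),(90,105),(90,-105),(-90,-105)],float)
M,_=cv2.estimateAffinePartial2D(B,c);th=np.arctan2(M[1,0],M[0,0]);print('scale',np.hypot(M[0,0],M[1,0]),'yaw',np.degrees(th),'O',M[:,2])
R=np.array([[np.cos(th),-np.sin(th)],[np.sin(th),np.cos(th)]]);O=M[:,2]
tob=lambda P:((P[:,:2]-O)@R).round(1).tolist()
print('corners',tob(c))
print('fence R end inner/outer',tob(cast(w,f([(481,140),(490,95)]),32)),'screws',tob(cast(w,f([(166,46),(309,77),(452,111)]),32)))
print('cleat screws',tob(cast(w,f([(252,467),(353,467)]),32)),'inner corners',tob(cast(w,f([(226,447),(382,445)]),32)),'batten screws',tob(cast(w,f([(461,200),(420,380)]),20)))
for n,p in dict(wide=(27,58),nar=(27,22),med=(27,-8),caul=(27,-33),wedge=(5.5,-56)).items(): print(n,(O+R@np.array(p)).round(1))
d=load('w2');lab=cv2.cvtColor(d['pixels'],cv2.COLOR_RGB2LAB)
hh=cv2.cvtColor(d['pixels'],cv2.COLOR_RGB2HSV);m=((hh[...,2]>190)&(hh[...,1]>80)&(hh[...,0]<30)).astype(np.uint8)
n,l,st,ce=cv2.connectedComponentsWithStats(m);k=l[120,200];print(st[k])
cs,_=cv2.findContours((l==k).astype(np.uint8),cv2.RETR_EXTERNAL,cv2.CHAIN_APPROX_NONE)
a=cv2.approxPolyDP(cv2.convexHull(cs[0]),1.5,True).reshape(-1,2);print(a.tolist(),cast(d,a,24)[:,:2].round(1).tolist())
E
```

```text
Traceback (most recent call last):
cv2.error: OpenCV(4.12.0) /io/opencv/modules/calib3d/src/ptsetreg.cpp:1108: error: (-215:Assertion failed) count >= 0 && to.checkVector(2) == count in function 'estimateAffinePartial2D'
```

```bash
python3 - <<'E'
from h import *
w=load('wrist0')
f=lambda L:[(x/2.1+110-.25,y/2.1-.25) for x,y in L]
c=cast(w,f([(110,13),(512,103),(408,551),(52,470)]),12)[:,:2].copy()
B=np.array([(-90,105),(90,105),(90,-105),(-90,-105)],float)
M,_=cv2.estimateAffinePartial2D(B,c,ransacReprojThreshold=20);th=np.arctan2(M[1,0],M[0,0]);print('scale',np.hypot(M[0,0],M[1,0]),'yaw',np.degrees(th),'O',M[:,2])
R=np.array([[np.cos(th),-np.sin(th)],[np.sin(th),np.cos(th)]]);O=M[:,2]
tob=lambda P:((P[:,:2]-O)@R).round(1).tolist()
print('corners',tob(c))
print('fence R end inner/outer',tob(cast(w,f([(481,140),(490,95)]),32)),'screws',tob(cast(w,f([(166,46),(309,77),(452,111)]),32)))
print('cleat screws',tob(cast(w,f([(252,467),(353,467)]),32)),'inner corners',tob(cast(w,f([(226,447),(382,445)]),32)),'batten screws',tob(cast(w,f([(461,200),(420,380)]),20)))
for n,p in dict(wide=(27,58),nar=(27,22),med=(27,-8),caul=(27,-33),wedge=(5.5,-56)).items(): print(n,(O+R@np.array(p)).round(1))
d=load('w2')
hh=cv2.cvtColor(d['pixels'],cv2.COLOR_RGB2HSV);m=((hh[...,2]>190)&(hh[...,1]>80)&(hh[...,0]<30)).astype(np.uint8)
n,l,st,ce=cv2.connectedComponentsWithStats(m);k=l[120,200];print(st[k])
cs,_=cv2.findContours((l==k).astype(np.uint8),cv2.RETR_EXTERNAL,cv2.CHAIN_APPROX_NONE)
a=cv2.approxPolyDP(cv2.convexHull(cs[0]),1.5,True).reshape(-1,2);print(a.tolist(),cast(d,a,24)[:,:2].round(1).tolist())
E
```

```text
scale 0.9953649274628252 yaw -12.910763236534985 O [552.13156128  63.13066864]
corners [[-89.1, 104.3], [88.9, 105.1], [89.9, -105.3], [-89.7, -104.0]]
fence R end inner/outer [[78.9, 83.4], [78.3, 101.3]] screws [[-55.3, 91.5], [4.6, 91.7], [64.6, 91.7]]
cleat screws [[10.5, -74.8], [55.5, -64.5]] inner corners [[-2.7, -68.3], [66.3, -51.6]] batten screws [[76.6, 59.7], [76.7, -20.6]]
wide [591.4 113.6]
nar [583.4  78.5]
med [576.7  49.3]
caul [571.1  24.9]
wedge [545.    7.3]
[     0      0    640    480 301065]
[[638, 230], [628, 220], [624, 205], [631, 186], [639, 176]] [[908.2, -320.3], [891.7, -308.4], [882.3, -290.9], [886.5, -268.9], [894.5, -257.4]]
```

```bash

python3 -m crank '{"travel":[[2,2,-4],[4,4,-8],[6.2,5.9,-12],[6.2,5.9,-16],[6.2,5.9,-19]],"turn":[[0,0,-8],[0,0,-16],[0,0,-24.7],[0,0,-24.7],[0,0,-24.7]],"gripper":[0,0,0,0,0]}' 40
python3 -m crank '{"travel":[[0,0,-4],[0,0,-7.6],[0,0,-7.6],[0,0,-7.6],[0,0,-7.6]],"turn":[[0,0,0],[0,0,0],[0,0,0],[0,0,0],[0,0,0]],"gripper":[0,0,0,1,1]}'
python3 -m crank '{"travel":[[0,0,0],[0,0,0],[0,0,0],[0,0,0],[0,0,0]],"turn":[[0,0,0],[0,0,0],[0,0,0],[0,0,0],[0,0,0]],"gripper":[1,1,1,1,1]}'
```

```text
clock: 3.25
position: [0.587, -0.2286, 0.0789]
tool_rot: [-3.14, -0.0, 1.142]
force: [-0.4, -1.7, -0.5]
grip_width: 0.0855
finger_force: 0.0
clock: 3.75
position: [0.5882, -0.2312, 0.0075]
tool_rot: [3.139, -0.0, 1.14]
force: [-6.3, 3.7, 38.8]
grip_width: 0.059
finger_force: 31.6
clock: 4.25
position: [0.5882, -0.2313, 0.0077]
tool_rot: [3.138, -0.001, 1.14]
force: [-2.7, 1.6, 10.6]
grip_width: 0.0592
finger_force: 44.3
```

```bash

python3 -m crank '{"travel":[[0,0,3],[0,0,7],[0,5,9],[0,10,9],[0,15,9]],"turn":[[0,0,0],[0,0,0],[0,0,4],[0,0,8],[0,0,11.8]],"gripper":[1,1,1,1,1]}'
python3 -m crank '{"travel":[[0,5,0],[0,10,0],[0.2,15,0],[0.2,19,0],[0.2,19,0]],"turn":[[0,0,0],[0,0,0],[0,0,0],[0,0,0],[0,0,0]],"gripper":[1,1,1,1,1]}'
python3 -c "
from h import *
snap('side','s1');snap('scene','c1');a=load('s1')['pixels'];b=load('c1')['pixels']
a=cv2.resize(a[130:290,220:420],(400,320));b=cv2.resize(b[80:300,260:460],(352,320)) if 0 else cv2.resize(b[80:280,250:450],(320,320))
cv2.imwrite('pics/v1.png',cv2.cvtColor(np.hstack([a,b]),cv2.COLOR_RGB2BGR))"
```

```text
clock: 4.75
position: [0.5878, -0.0832, 0.0979]
tool_rot: [3.138, -0.001, 1.348]
force: [1.1, 1.0, -0.7]
grip_width: 0.0589
finger_force: 43.7
clock: 5.25
position: [0.5889, 0.1127, 0.0967]
tool_rot: [3.141, -0.004, 1.353]
force: [-0.3, -0.3, -0.9]
grip_width: 0.0588
finger_force: 43.7
```

View pics/v1.png

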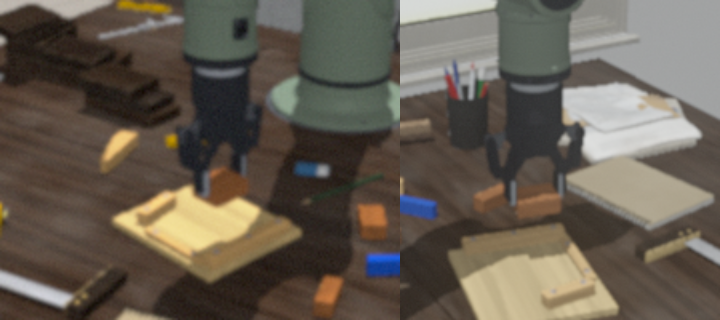

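```bash

python3 -m crank '{"travel":[[0.1,-0.4,-4],[0.1,-0.4,-6.5],[0.1,-0.4,-7.2],[0.1,-0.4,-7.2],[0.1,-0.4,-7.2]],"turn":[[0,0,0],[0,0,0],[0,0,0],[0,0,0],[0,0,0]],"gripper":[1,1,1,1,1]}'
python3 -m crank '{"travel":[[0,0,-0.1],[0,0,-0.2],[0,0,-0.3],[0,0,-0.4],[0,0,-0.4]],"turn":[[0,0,0],[0,0,0],[0,0,0],[0,0,0],[0,0,0]],"gripper":[1,1,1,1,1]}'
```

```text
clock: 5.85
position: [0.5908, 0.1009, 0.0247]
tool_rot: [3.14, -0.001, 1.345]
force: [-0.2, 0.4, -0.2]
grip_width: 0.0586
finger_force: 43.7
clock: 6.35
position: [0.5902, 0.1015, 0.0197]
tool_rot: [3.141, -0.0, 1.346]
force: [-2.4, 0.2, 7.7]
grip_width: 0.0587
finger_force: 44.7
```

```bash

python3 -m crank '{"travel":[[0,0.3,0.2],[0.1,0.7,0.2],[0.1,1.0,0.2],[0.15,1.1,0.2],[0.15,1.1,0.2]],"turn":[[0,0,0],[0,0,0],[0,0,0],[0,0,0],[0,0,0]],"gripper":[1,1,1,1,1]}'
python3 -m crank '{"travel":[[0.02,0.1,0],[0.04,0.2,0],[0.04,0.2,0],[0.04,0.2,0],[0.04,0.2,0]],"turn":[[0,0,0],[0,0,0],[0,0,0],[0,0,0],[0,0,0]],"gripper":[1,1,1,1,1]}'
```

```text
clock: 6.85
position: [0.5915, 0.1126, 0.0212]
tool_rot: [-3.141, 0.0, 1.346]
force: [0.2, 0.0, -0.7]
grip_width: 0.059
finger_force: 43.7
clock: 7.35
position: [0.5917, 0.1137, 0.0212]
tool_rot: [-3.141, 0.001, 1.345]
force: [-0.6, -5.0, 1.3]
grip_width: 0.0589
finger_force: 43.9
```

```bash

python3 -m crank '{"travel":[[0,0,-0.2],[0,0,-0.2],[0,0,-0.2],[0,0,-0.2],[0,0,-0.2]],"turn":[[0,0,0],[0,0,0],[0,0,0],[0,0,0],[0,0,0]],"gripper":[1,1,0,0,0]}'
python3 -m crank '{"travel":[[0,0,2],[0,0,5],[0,4,8],[0,9,8],[0,14,8]],"turn":[[0,0,0],[0,0,0],[0,0,8],[0,0,16],[0,0,24]],"gripper":[0,0,0,0,0]}'
```

```text
clock: 7.85
position: [0.5919, 0.1148, 0.0193]
tool_rot: [3.142, -0.0, 1.346]
force: [-0.3, 0.6, -0.2]
grip_width: 0.0856
finger_force: 0.0
clock: 8.35
position: [0.5923, 0.2563, 0.1007]
tool_rot: [3.139, -0.001, 1.769]
force: [0.7, 0.0, -0.0]
grip_width: 0.0855
finger_force: 0.0
```

```bash

python3 -m crank '{"travel":[[2.8,4.4,0],[2.8,4.5,-3],[2.8,4.5,-6],[2.8,4.5,-9.2],[2.8,4.5,-9.2]],"turn":[[0,0,3.3],[0,0,3.3],[0,0,3.3],[0,0,3.3],[0,0,3.3]],"gripper":[0,0,0,0,0]}'
python3 -m crank '{"travel":[[0,0,0],[0,0,0],[0,0,0],[0,0,0],[0,0,0]],"turn":[[0,0,0],[0,0,0],[0,0,0],[0,0,0],[0,0,0]],"gripper":[0,1,1,1,1]}'
```

```text
clock: 8.85
position: [0.6174, 0.2985, 0.0032]
tool_rot: [-3.135, 0.001, 1.823]
force: [-0.4, -0.6, 0.2]
grip_width: 0.0854
finger_force: 0.0
clock: 9.35
position: [0.6209, 0.2998, 0.0094]
tool_rot: [3.139, -0.001, 1.822]
force: [-2.2, -1.1, 9.0]
grip_width: 0.0587
finger_force: 41.6
```

```bash

python3 -m crank '{"travel":[[0,0,3],[0,0,7],[-1,-4,9],[-2,-8.5,9],[-3,-13,9]],"turn":[[0,0,0],[0,0,0],[0,0,-8],[0,0,-16],[0,0,-24]],"gripper":[1,1,1,1,1]}'
python3 -m crank '{"travel":[[-0.8,-4,0],[-0.8,-8,0],[-0.8,-9.5,0],[-0.8,-9.5,0],[-0.8,-9.5,0]],"turn":[[0,0,-3.3],[0,0,-3.3],[0,0,-3.3],[0,0,-3.3],[0,0,-3.3]],"gripper":[1,1,1,1,1]}'
```

```text
clock: 9.85
position: [0.5901, 0.1683, 0.0994]
tool_rot: [3.139, -0.002, 1.398]
force: [1.1, 0.2, -0.9]
grip_width: 0.0586
finger_force: 44.3
clock: 10.35
position: [0.5823, 0.0753, 0.098]
tool_rot: [3.141, -0.001, 1.346]
force: [0.5, 0.4, -0.2]
grip_width: 0.0586
finger_force: 44.3
```

```bash

python3 -m crank '{"travel":[[0,0,-3],[0,0,-6],[0,0,-7],[0,0,-7.2],[0,0,-7.4]],"turn":[[0,0,0],[0,0,0],[0,0,0],[0,0,0],[0,0,0]],"gripper":[1,1,1,1,1]}'
python3 -m crank '{"travel":[[0,0,-0.1],[0,0,-0.2],[0,0,-0.2],[0,0,-0.2],[0,0,-0.2]],"turn":[[0,0,0],[0,0,0],[0,0,0],[0,0,0],[0,0,0]],"gripper":[1,1,1,1,1]}'
```

```text
clock: 10.85
position: [0.5825, 0.0751, 0.0241]
tool_rot: [3.141, -0.001, 1.346]
force: [0.3, -0.1, 0.3]
grip_width: 0.0587
finger_force: 44.3
clock: 11.35
position: [0.582, 0.0744, 0.0215]
tool_rot: [3.141, -0.0, 1.346]
force: [-0.3, -0.2, -0.5]
grip_width: 0.0586
finger_force: 44.3
```

```bash

python3 -m crank '{"travel":[[0.05,0.15,0],[0.1,0.3,0],[0.15,0.4,0],[0.17,0.5,0],[0.17,0.5,0]],"turn":[[0,0,0],[0,0,0],[0,0,0],[0,0,0],[0,0,0]],"gripper":[1,1,1,1,1]}'
python3 -m crank '{"travel":[[0.02,0.05,0],[0.02,0.1,0],[0.02,0.1,0],[0.02,0.1,0],[0.02,0.1,0]],"turn":[[0,0,0],[0,0,0],[0,0,0],[0,0,0],[0,0,0]],"gripper":[1,1,1,1,1]}'
```

```text
clock: 11.85
position: [0.5833, 0.078, 0.0214]
tool_rot: [-3.141, 0.002, 1.345]
force: [-3.2, -8.1, 6.9]
grip_width: 0.0588
finger_force: 45.1
clock: 12.35
position: [0.5833, 0.0781, 0.0214]
tool_rot: [-3.141, 0.003, 1.344]
force: [-4.7, -12.8, 8.5]
grip_width: 0.0584
finger_force: 45.3
```

```bash

python3 -m crank '{"travel":[[0,-0.1,0],[0,-0.1,0],[0,-0.1,0],[0,-0.1,0],[0,-0.1,0]],"turn":[[0,0,0],[0,0,0],[0,0,0],[0,0,0],[0,0,0]],"gripper":[1,0,0,0,0]}'
python3 -m crank '{"travel":[[0,0,2.5],[0,0,6],[-3,3,8],[-6,6,8],[-9,9.5,8]],"turn":[[0,0,0],[0,0,0],[0,0,8],[0,0,16],[0,0,24]],"gripper":[0,0,0,0,0]}' | head -3
python3 -m crank '{"travel":[[-3,3,0],[-6,6,0],[-8.1,8.8,0],[-8.1,8.8,-2],[-8.1,8.8,-5]],"turn":[[0,0,8],[0,0,16],[0,0,20.3],[0,0,20.3],[0,0,20.3]],"gripper":[0,0,0,0,0]}'
```

```text
clock: 12.85
position: [0.5838, 0.0796, 0.0212]
tool_rot: [-3.142, -0.0, 1.346]
force: [0.1, 0.1, -0.2]
grip_width: 0.0852
finger_force: 0.0
clock: 13.35
position: [0.4931, 0.175, 0.1021]
tool_rot: [3.14, -0.0, 1.769]
clock: 13.85
position: [0.4131, 0.2642, 0.052]
tool_rot: [3.138, -0.001, 2.121]
force: [1.1, -0.7, 0.4]
grip_width: 0.0854
finger_force: 0.0
```

```bash

python3 -m crank '{"travel":[[0,-0.2,-3],[0,-0.2,-4.4],[0,-0.2,-4.4],[0,-0.2,-4.4],[0,-0.2,-4.4]],"turn":[[0,0,0],[0,0,0],[0,0,0],[0,0,0],[0,0,0]],"gripper":[0,0,0,1,1]}'
python3 -m crank '{"travel":[[0,0,0],[0,0,0],[0,0,0],[0,0,0],[0,0,0]],"turn":[[0,0,0],[0,0,0],[0,0,0],[0,0,0],[0,0,0]],"gripper":[1,1,1,1,1]}'
```

```text
clock: 14.35
position: [0.4133, 0.2607, 0.0083]
tool_rot: [3.14, -0.0, 2.119]
force: [-1.1, -1.0, 38.4]
grip_width: 0.0592
finger_force: 30.8
clock: 14.85
position: [0.4133, 0.2607, 0.0085]
tool_rot: [3.14, -0.0, 2.119]
force: [-1.2, -1.7, 8.4]
grip_width: 0.0591
finger_force: 42.6
```

```bash

python3 -m crank '{"travel":[[0,0,3],[0,0,7],[2.5,-3,9],[5,-6.5,9],[7.5,-10,9]],"turn":[[0,0,0],[0,0,0],[0,0,-8],[0,0,-16],[0,0,-24]],"gripper":[1,1,1,1,1]}'|head -2
python3 -m crank '{"travel":[[2.5,-3,0],[5,-6.5,0],[7.5,-10,0],[8.7,-11.6,0],[8.7,-11.6,0]],"turn":[[0,0,-8],[0,0,-16],[0,0,-20.3],[0,0,-20.3],[0,0,-20.3]],"gripper":[1,1,1,1,1]}'
python3 -m crank '{"travel":[[0,0,-2],[0,0,-4],[0,0,-5],[0,0,-5],[0,0,-5]],"turn":[[0,0,0],[0,0,0],[0,0,0],[0,0,0],[0,0,0]],"gripper":[1,1,1,1,1]}'
```

```text
clock: 15.35
position: [0.4893, 0.1596, 0.0993]
clock: 15.85
position: [0.5764, 0.0413, 0.0982]
tool_rot: [3.139, 0.0, 1.342]
force: [-0.8, 1.2, -0.1]
grip_width: 0.0593
finger_force: 44.2
clock: 16.35
position: [0.575, 0.0447, 0.0481]
tool_rot: [3.141, -0.0, 1.346]
force: [0.4, 0.1, -0.4]
grip_width: 0.0586
finger_force: 44.2
```

```bash

python3 -m crank '{"travel":[[0,0,-1.5],[0,0,-2.4],[0,0,-2.6],[0,0,-2.7],[0,0,-2.7]],"turn":[[0,0,0],[0,0,0],[0,0,0],[0,0,0],[0,0,0]],"gripper":[1,1,1,1,1]}'
python3 -m crank '{"travel":[[0.05,0.15,0],[0.1,0.3,0],[0.15,0.4,0],[0.17,0.48,0],[0.17,0.5,0]],"turn":[[0,0,0],[0,0,0],[0,0,0],[0,0,0],[0,0,0]],"gripper":[1,1,1,1,1]}'
```

```text
clock: 16.85
position: [0.5742, 0.0444, 0.0205]
tool_rot: [-3.14, 0.0, 1.346]
force: [-5.5, 0.6, 10.1]
grip_width: 0.0586
finger_force: 45.4
clock: 17.35
position: [0.5767, 0.0489, 0.0205]
tool_rot: [3.141, 0.0, 1.345]
force: [-0.7, -3.6, 5.5]
grip_width: 0.0588
finger_force: 44.8
```

```bash

python3 -m crank '{"travel":[[0.01,0.05,0],[0.01,0.05,0],[0,0,0],[0,0,0],[0,0,0]],"turn":[[0,0,0],[0,0,0],[0,0,0],[0,0,0],[0,0,0]],"gripper":[1,1,0,0,0]}'
python3 -m crank '{"travel":[[0,0,2.5],[0,0,6],[-1,4,8],[-2,8.5,8],[-3,13,8]],"turn":[[0,0,0],[0,0,0],[0,0,-4],[0,0,-8],[0,0,-15.8]],"gripper":[0,0,0,0,0]}' | head -3
python3 - <<'E'
from h import *
s=load('scene0');q=load('side0')
def ray(d,uv):
    a=cast(d,[uv],0)[0];b=cast(d,[uv],100)[0];return a,b-a
for p,r in [((117,118),(525,140)),((183,235),(517,241)),((108,270),(438,237))]:
    a,u=ray(s,p);b,v=ray(q,r);t=np.linalg.lstsq(np.c_[u,-v],b-a,rcond=None)[0];print((a+t[0]*u).round(),(b+t[1]*v).round())
E
```

```text
clock: 17.85
position: [0.5765, 0.0495, 0.0202]
tool_rot: [-3.141, -0.0, 1.346]
force: [0.5, -0.3, -0.1]
grip_width: 0.0851
finger_force: 0.0
clock: 18.35
position: [0.5464, 0.1808, 0.1011]
tool_rot: [3.141, -0.002, 1.066]
[224. 483. 257.] [205. 503. 310.]
[333. 466. -79.] [263. 546.  33.]
[115. 311. -30.] [160. 273. -86.]
```

```bash

python3 -m crank '{"travel":[[-1.5,5,0],[-3,10,0],[-4.5,15,0],[-5.5,20,0],[-6.2,24.8,0]],"turn":[[0,0,0],[0,0,0],[0,0,0],[0,0,0],[0,0,0]],"gripper":[0,0,0,0,0]}' 
python3 -m crank '{"travel":[[0,0,0],[0,0,-2],[0,0,-4],[0,0,-4],[0,0,-4]],"turn":[[0,0,0],[0,0,0],[0,0,0],[0,0,0],[0,0,0]],"gripper":[0,0,0,0,0]}' 
python3 -c "
from h import *
d=snap('wrist','w3')
print(proj(d,[(484.9,429.3,24)]))"
```

```text
clock: 18.85
position: [0.4842, 0.4236, 0.1004]
tool_rot: [-3.141, -0.0, 1.07]
force: [1.4, -0.8, -0.2]
grip_width: 0.0854
finger_force: 0.0
clock: 19.35
position: [0.4854, 0.4213, 0.0605]
tool_rot: [-3.141, 0.0, 1.07]
force: [0.1, -0.1, 0.4]
grip_width: 0.0851
finger_force: 0.0
[[303.74227448 257.46405386]]
```

View pics/w3.png

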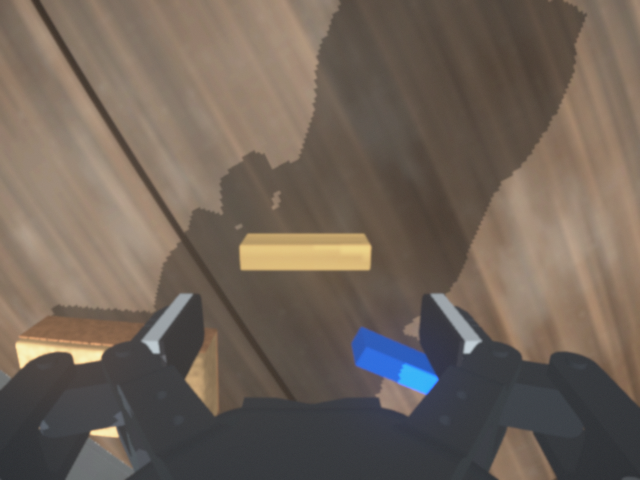

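```bash

python3 -m crank '{"travel":[[0,0.8,0],[0,0.8,-3],[0,0.8,-5.2],[0,0.8,-5.2],[0,0.8,-5.2]],"turn":[[0,0,0],[0,0,0],[0,0,0],[0,0,0],[0,0,0]],"gripper":[0,0,0,0,0]}' 
python3 -m crank '{"travel":[[0,0,0],[0,0,0],[0,0,0],[0,0,0],[0,0,0]],"turn":[[0,0,0],[0,0,0],[0,0,0],[0,0,0],[0,0,0]],"gripper":[1,1,1,1,1]}' 
```

```text
clock: 19.9
position: [0.4857, 0.4299, 0.0092]
tool_rot: [3.141, -0.001, 1.07]
force: [0.9, 0.1, 0.3]
grip_width: 0.0854
finger_force: 0.0
clock: 20.4
position: [0.4861, 0.4302, 0.0102]
tool_rot: [3.141, -0.002, 1.07]
force: [-2.1, -1.1, 11.3]
grip_width: 0.0665
finger_force: 41.9
```

```bash

python3 -m crank '{"travel":[[0,0,3],[0,0,7],[1,-4,9],[2,-9,9],[3,-14,9]],"turn":[[0,0,0],[0,0,0],[0,0,5],[0,0,10],[0,0,15.8]],"gripper":[1,1,1,1,1]}' |head -2
python3 -m crank '{"travel":[[1,-5,0],[2,-10,0],[3,-15,0],[4,-20,0],[5,-24.5,0]],"turn":[[0,0,0],[0,0,0],[0,0,0],[0,0,0],[0,0,0]],"gripper":[1,1,1,1,1]}' |head -2
python3 -m crank '{"travel":[[0.4,-2.4,0],[0.4,-2.4,-2],[0.4,-2.4,-4],[0.4,-2.4,-5],[0.4,-2.4,-5]],"turn":[[0,0,0],[0,0,0],[0,0,0],[0,0,0],[0,0,0]],"gripper":[1,1,1,1,1]}'
```

```text
clock: 20.9
position: [0.5157, 0.2905, 0.1002]
clock: 21.4
position: [0.5656, 0.0444, 0.0995]
clock: 21.9
position: [0.5686, 0.0225, 0.0479]
tool_rot: [-3.141, 0.0, 1.346]
force: [-0.5, 1.0, 0.7]
grip_width: 0.0662
finger_force: 45.6
```

```bash

python3 -m crank '{"travel":[[0.12,-0.13,0],[0.12,-0.13,-1.5],[0.12,-0.13,-2.2],[0.12,-0.13,-2.5],[0.12,-0.13,-2.6]],"turn":[[0,0,0],[0,0,0],[0,0,0],[0,0,0],[0,0,0]],"gripper":[1,1,1,1,1]}'
python3 -m crank '{"travel":[[0.03,0.1,0],[0.06,0.2,0],[0.08,0.3,0],[0.1,0.35,0],[0.1,0.35,0]],"turn":[[0,0,0],[0,0,0],[0,0,0],[0,0,0],[0,0,0]],"gripper":[1,1,1,1,1]}'
```

```text
clock: 22.4
position: [0.5699, 0.0211, 0.0222]
tool_rot: [-3.141, 0.0, 1.346]
force: [-6.0, 0.6, 15.6]
grip_width: 0.0659
finger_force: 47.1
clock: 22.9
position: [0.5713, 0.0247, 0.0223]
tool_rot: [3.142, -0.0, 1.346]
force: [0.1, 0.9, -0.1]
grip_width: 0.0658
finger_force: 45.6
```

```bash

python3 -m crank '{"travel":[[0.01,0.05,0],[0.02,0.1,0],[0.02,0.1,0],[0.02,0.1,0],[0.02,0.1,0]],"turn":[[0,0,0],[0,0,0],[0,0,0],[0,0,0],[0,0,0]],"gripper":[1,1,1,1,1]}'
python3 -m crank '{"travel":[[0,0,-0.02],[0,0,-0.02],[0,0,-0.02],[0,0,-0.02],[0,0,-0.02]],"turn":[[0,0,0],[0,0,0],[0,0,0],[0,0,0],[0,0,0]],"gripper":[1,0,0,0,0]}'
python3 -m crank '{"travel":[[0,0,2.5],[0,0,6],[-2,-3,9],[-4,-6,12],[-6,-10,15]],"turn":[[0,0,0],[0,0,0],[0,0,0],[0,0,0],[0,0,0]],"gripper":[0,0,0,0,0]}' | head -3
python3 -m crank '{"travel":[[-2,-4,1],[-4,-8,2],[-6,-12,3],[-6,-13,4],[-6,-13,4]],"turn":[[0,0,0],[0,0,0],[0,0,0],[0,0,0],[0,0,0]],"gripper":[0,0,0,0,0]}' 
python3 -c "
from h import *
d=snap('wrist','w4')"
```

```text
clock: 23.4
position: [0.5715, 0.0256, 0.0223]
tool_rot: [3.142, -0.0, 1.346]
force: [-0.1, -0.6, 1.5]
grip_width: 0.0662
finger_force: 45.7
clock: 23.9
position: [0.5714, 0.0256, 0.022]
tool_rot: [-3.142, 0.0, 1.346]
force: [-0.0, -0.1, 0.7]
grip_width: 0.0853
finger_force: 0.0
clock: 24.4
position: [0.512, -0.0718, 0.1712]
tool_rot: [3.141, -0.0, 1.347]
clock: 24.9
position: [0.453, -0.2033, 0.2111]
tool_rot: [3.139, 0.0, 1.342]
force: [0.7, 1.5, -0.8]
grip_width: 0.085
finger_force: 0.0
```

View pics/w4.png

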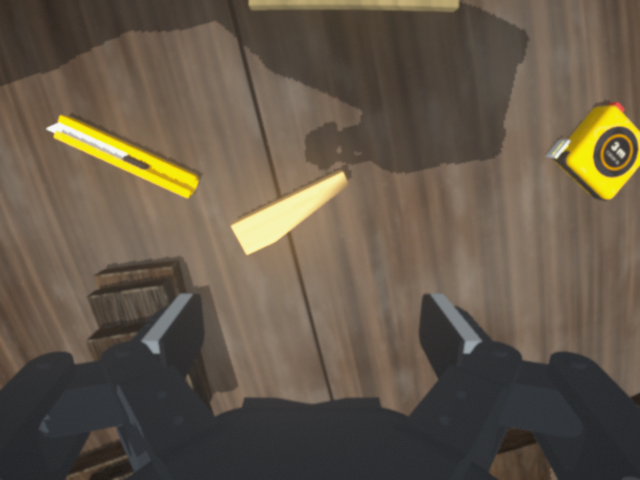

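The wedge's butt corners are at (231,226) and (247,254), with the thin end at about (347,172). The straight side faces up, which is +y as needed.

```bash
python3 - <<'E'
from h import *
d=load('w4');h=cv2.cvtColor(d['pixels'],cv2.COLOR_RGB2HSV).astype(int)
m=((h[...,2]>150)&(h[...,1]>75)&(h[...,0]>15)&(h[...,0]<28)).astype(np.uint8)
m=cv2.morphologyEx(m,cv2.MORPH_OPEN,np.ones((5,5)))
n,l,st,ce=cv2.connectedComponentsWithStats(m);k=l[228,265];print(st[k],h[228,265],h[180,335],h[174,345])
c=cv2.findContours((l==k).astype(np.uint8),cv2.RETR_EXTERNAL,cv2.CHAIN_APPROX_NONE)[0][0]
a=cv2.approxPolyDP(cv2.convexHull(c),2,True).reshape(-1,2);P=cast(d,a,24)[:,:2];print(a.tolist(),P.round(1).tolist())
print([round(float(np.linalg.norm(P[i]-P[i-1])),1) for i in range(len(P))],[round(float(np.degrees(np.arctan2(*(P[i]-P[i-1])[::-1]))),1) for i in range(len(P))])
E
```

```text
[     0      0    640    480 304215] [ 29  71 247] [ 28  73 247] [ 17 105 134]
[[639, 0], [639, 479], [0, 479], [0, 0]] [[775.9, -81.5], [797.7, -651.8], [-24.6, -454.9], [232.8, 42.2]]
[557.0, 570.7, 845.5, 559.8] [-12.8, -87.8, 166.5, 62.6]
```

```bash
python3 - <<'E'
from h import *
d=load('w4');h=cv2.cvtColor(d['pixels'],cv2.COLOR_RGB2HSV).astype(int)
m=((h[...,2]>195)&(h[...,0]>15)&(h[...,0]<34)).astype(np.uint8)
m=cv2.morphologyEx(m,cv2.MORPH_OPEN,np.ones((3,3)))
n,l,st,ce=cv2.connectedComponentsWithStats(m);k=l[228,265];print(st[k])
c=cv2.findContours((l==k).astype(np.uint8),cv2.RETR_EXTERNAL,cv2.CHAIN_APPROX_NONE)[0][0]
a=cv2.approxPolyDP(cv2.convexHull(c),2,True).reshape(-1,2);P=cast(d,a,24)[:,:2];print(a.tolist(),P.round(1).tolist())
print([round(float(np.linalg.norm(P[i]-P[i-1])),1) for i in range(len(P))],[round(float(np.degrees(np.arctan2(*(P[i]-P[i-1])[::-1]))),1) for i in range(len(P))])
E
```

```text
[ 231  172  115   83 3381]
[[343, 173], [345, 182], [319, 207], [276, 241], [251, 253], [245, 253], [231, 228], [232, 224], [329, 177]] [[488.4, -175.2], [488.5, -183.4], [460.7, -200.4], [414.4, -222.8], [388.3, -228.9], [382.8, -227.6], [376.7, -201.1], [378.7, -197.7], [475.4, -175.8]]
[13.0, 8.3, 32.5, 51.5, 26.8, 5.7, 27.1, 4.0, 99.2] [3.0, -89.3, -148.6, -154.2, -166.9, 167.0, 102.9, 60.1, 12.7]
```

```bash

python3 -m crank '{"travel":[[-1,0,-2],[-2,0,-4],[-3,-0.3,-6],[-4,-0.6,-8],[-5,-0.8,-10]],"turn":[[0,0,-8],[0,0,-16],[0,0,-24],[0,0,-32],[0,0,-40]],"gripper":[0.3,0.3,0.3,0.3,0.3]}' |head -3
python3 -m crank '{"travel":[[-0.7,0,-1],[-0.7,0,-2],[-0.7,0,-3],[-0.7,0,-4],[-0.7,0,-4]],"turn":[[0,0,-8],[0,0,-16],[0,0,-24.2],[0,0,-24.2],[0,0,-24.2]],"gripper":[0.3,0.3,0.3,0.3,0.3]}'
python3 -c "
from h import *
print(bot.observe()['qpos'])
d=snap('wrist','w5')
print(proj(d,[(377.5,-198.5,24),(384.6,-229.7,24),(489.6,-172.8,24),(437.2,-201.3,24)]).round())"
```

```text
clock: 25.45
position: [0.4029, -0.208, 0.1086]
tool_rot: [-3.141, 0.0, 0.644]
clock: 25.95
position: [0.3956, -0.2082, 0.0686]
tool_rot: [-3.14, 0.002, 0.231]
force: [-0.9, 0.3, -0.6]
grip_width: 0.0597
finger_force: 0.0
[ 0.09592769  0.56045612  0.335257    2.19175413 -0.41295294  0.45074004
 -0.58047166]
[[287. 290.]
 [345. 291.]
 [284.  66.]
 [317. 186.]]
```

View pics/w5.png

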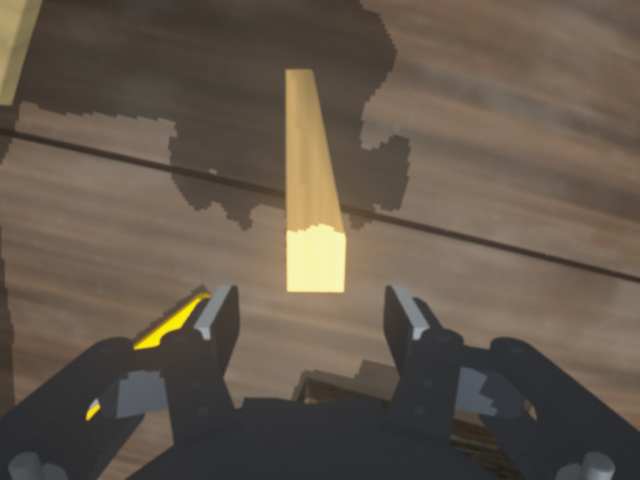

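```bash

python3 -m crank '{"travel":[[0,-0.25,0],[0,-0.25,-2],[0,-0.25,-4],[0,-0.25,-6.1],[0,-0.25,-6.1]],"turn":[[0,0,0],[0,0,0],[0,0,0],[0,0,0],[0,0,0]],"gripper":[0.4,0.4,0.4,0.4,0.4]}'
python3 -m crank '{"travel":[[0,0,0],[0,0,0],[0,0,0],[0,0,0],[0,0,0]],"turn":[[0,0,0],[0,0,0],[0,0,0],[0,0,0],[0,0,0]],"gripper":[1,1,1,1,1]}'
```

```text
clock: 26.5
position: [0.3951, -0.2119, 0.0078]
tool_rot: [-3.14, 0.001, 0.226]
force: [0.6, 0.1, 0.4]
grip_width: 0.0509
finger_force: 0.0
clock: 27.0
position: [0.3964, -0.2123, 0.01]
tool_rot: [3.141, -0.001, 0.225]
force: [-1.7, 0.4, 11.8]
grip_width: 0.0313
finger_force: 41.1
```

```bash

python3 -m crank '{"travel":[[0,0,3],[0,0,7],[1,4,9],[2,8,9],[3,12,9]],"turn":[[0,0,0],[0,0,0],[0,0,-8],[0,0,-16],[0,0,-24]],"gripper":[1,1,1,1,1]}'|head -2
python3 -m crank '{"travel":[[1.5,4,0],[3,8,0],[3.8,11.6,0],[3.8,11.6,0],[3.8,11.6,-2]],"turn":[[0,0,-1.8],[0,0,-1.8],[0,0,-1.8],[0,0,-1.8],[0,0,-1.8]],"gripper":[1,1,1,1,1]}'
python3 -m crank '{"travel":[[0,0,-2],[0,0,-3],[0,0,-3],[0,0,-3],[0,0,-3]],"turn":[[0,0,0],[0,0,0],[0,0,0],[0,0,0],[0,0,0]],"gripper":[1,1,1,1,1]}'
```

```text
clock: 27.5
position: [0.4257, -0.0958, 0.1004]
clock: 28.0
position: [0.4641, 0.0202, 0.0804]
tool_rot: [-3.14, -0.003, -0.181]
force: [0.5, 0.2, -1.3]
grip_width: 0.0312
finger_force: 40.0
clock: 28.5
position: [0.4633, 0.0188, 0.0497]
tool_rot: [-3.141, -0.001, -0.185]
force: [0.4, 0.3, -0.1]
grip_width: 0.0308
finger_force: 40.0
```

```bash

python3 -m crank '{"travel":[[0.1,0.5,0],[0.1,0.5,0],[0.1,0.5,0],[0.1,0.5,-1],[0.1,0.5,-1]],"turn":[[0,0,-2.3],[0,0,-2.3],[0,0,-2.3],[0,0,-2.3],[0,0,-2.3]],"gripper":[1,1,1,1,1]}'
python3 -c "
from h import *
print(bot.observe()['qpos'])
d=snap('wrist','w6')"
```

```text
clock: 29.0
position: [0.4634, 0.0238, 0.0379]
tool_rot: [3.141, 0.001, -0.224]
force: [-0.4, 0.0, -0.6]
grip_width: 0.0313
finger_force: 40.0
[-0.50505808  0.66783864  0.43866397  2.16450091 -0.66104521  0.44295093
 -1.33397938]
```

View pics/w6.png

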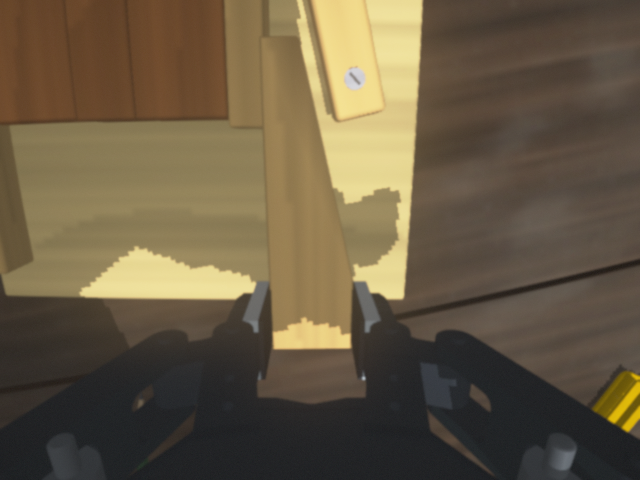

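The wrist view shows the strips and caul tight and level at (0–265, 120). The wedge is aligned between the caul edge (263) and the cleat. Lower it and slide it in.

```bash

python3 -m crank '{"travel":[[0,0,-0.5],[0,0,-1],[0,0,-1.4],[0,0,-1.5],[0,0,-1.6]],"turn":[[0,0,0],[0,0,0],[0,0,0],[0,0,0],[0,0,0]],"gripper":[1,1,1,1,1]}'
python3 -m crank '{"travel":[[0.5,-0.1,0],[1,-0.2,0],[1.5,-0.3,0],[1.95,-0.45,0],[1.95,-0.45,0]],"turn":[[0,0,0],[0,0,0],[0,0,0],[0,0,0],[0,0,0]],"gripper":[1,1,1,1,1]}'
```

```text
clock: 29.55
position: [0.4638, 0.0238, 0.0227]
tool_rot: [3.141, 0.0, -0.225]
force: [0.4, 0.1, -0.5]
grip_width: 0.0311
finger_force: 40.0
clock: 30.05
position: [0.4841, 0.0191, 0.0229]
tool_rot: [3.141, -0.0, -0.225]
force: [0.0, 0.7, -0.9]
grip_width: 0.031
finger_force: 40.0
```

```bash

python3 -m crank '{"travel":[[0.3,-0.07,-0.1],[0.6,-0.14,-0.1],[0.9,-0.2,-0.1],[1.2,-0.27,-0.1],[1.2,-0.27,-0.1]],"turn":[[0,0,0],[0,0,0],[0,0,0],[0,0,0],[0,0,0]],"gripper":[1,1,1,1,1]}'
python3 -m crank '{"travel":[[0,0,0],[0,0,0],[0,0,0],[0,0,0],[0,0,0]],"turn":[[0,0,0],[0,0,0],[0,0,0],[0,0,0],[0,0,0]],"gripper":[1,0.4,0.4,0.4,0.4]}'
```

```text
clock: 30.55
position: [0.4954, 0.0167, 0.022]
tool_rot: [-3.141, 0.001, -0.224]
force: [-1.3, 0.1, 6.3]
grip_width: 0.0308
finger_force: 40.8
clock: 31.05
position: [0.4953, 0.0167, 0.0218]
tool_rot: [3.142, 0.0, -0.224]
force: [0.1, -0.1, -0.4]
grip_width: 0.0513
finger_force: 0.0
```

```bash

python3 -m crank '{"travel":[[0,0,2],[0,0,5],[-2,0.45,5],[-3.6,0.8,5],[-3.6,0.8,5]],"turn":[[0,0,0],[0,0,0],[0,0,0],[0,0,0],[0,0,0]],"gripper":[0.4,0.4,1,1,1]}'
python3 -m crank '{"travel":[[0,0,0],[0,0,-2],[0,0,-4],[0,0,-5.2],[0,0,-5.2]],"turn":[[0,0,0],[0,0,0],[0,0,0],[0,0,0],[0,0,0]],"gripper":[1,1,1,1,1]}'
python3 -m crank '{"travel":[[0.4,-0.1,0],[0.6,-0.14,0],[0.8,-0.18,0],[1,-0.23,0],[1,-0.23,0]],"turn":[[0,0,0],[0,0,0],[0,0,0],[0,0,0],[0,0,0]],"gripper":[1,1,1,1,1]}'
```

```text
clock: 31.55
position: [0.4577, 0.0252, 0.072]
tool_rot: [-3.141, 0.001, -0.224]
force: [-0.4, -0.1, 0.1]
grip_width: 0.0077
finger_force: 0.0
clock: 32.05
position: [0.4591, 0.0242, 0.0187]
tool_rot: [3.141, 0.002, -0.225]
force: [-0.2, -0.3, 0.6]
grip_width: 0.0006
finger_force: 0.0
clock: 32.55
position: [0.4697, 0.0225, 0.0201]
tool_rot: [-3.141, -0.0, -0.224]
force: [-0.2, -0.3, 0.5]
grip_width: -0.0002
finger_force: 0.0
```

```bash

python3 -m crank '{"travel":[[0.1,0,0],[0.2,-0.03,0],[0.3,-0.05,0],[0.4,-0.07,0],[0.4,-0.07,0]],"turn":[[0,0,0],[0,0,0],[0,0,0],[0,0,0],[0,0,0]],"gripper":[1,1,1,1,1]}'
python3 -m crank '{"travel":[[0.1,0,0],[0.2,-0.03,0],[0.3,-0.05,0],[0.3,-0.05,0],[0.3,-0.05,0]],"turn":[[0,0,0],[0,0,0],[0,0,0],[0,0,0],[0,0,0]],"gripper":[1,1,1,1,1]}'
```

```text
clock: 33.05
position: [0.4733, 0.0217, 0.0198]
tool_rot: [3.142, 0.0, -0.224]
force: [-1.0, 0.9, 0.3]
grip_width: 0.0
finger_force: 0.5
clock: 33.55
position: [0.4751, 0.0217, 0.0197]
tool_rot: [-3.141, 0.003, -0.224]
force: [-8.7, 3.9, 6.6]
grip_width: -0.0001
finger_force: 4.7
```

```bash

python3 -m crank '{"travel":[[0.05,0,0],[0.1,-0.02,0],[0.1,-0.02,0],[0.1,-0.02,0],[0.1,-0.02,0]],"turn":[[0,0,0],[0,0,0],[0,0,0],[0,0,0],[0,0,0]],"gripper":[1,1,1,1,1]}'
python3 -m crank '{"travel":[[0.05,0,0],[0.1,-0.02,0],[0.1,-0.02,0],[0.1,-0.02,0],[0.1,-0.02,0]],"turn":[[0,0,0],[0,0,0],[0,0,0],[0,0,0],[0,0,0]],"gripper":[1,1,1,1,1]}'
python3 -c "
from h import *
d=snap('wrist','w7')"
```

```text
clock: 34.05
position: [0.4754, 0.0218, 0.0196]
tool_rot: [-3.141, 0.004, -0.224]
force: [-12.0, 4.9, 9.5]
grip_width: 0.0002
finger_force: 6.7
clock: 34.55
position: [0.4755, 0.0217, 0.0195]
tool_rot: [-3.141, 0.006, -0.224]
force: [-16.1, 6.5, 12.0]
grip_width: -0.0
finger_force: 8.8
```

View pics/w7.png

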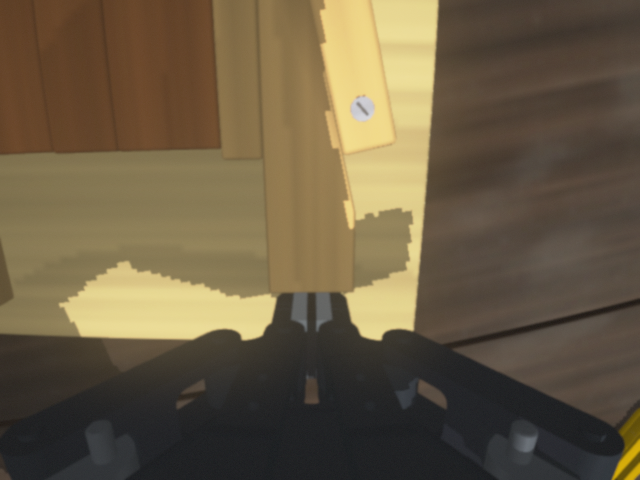

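The wedge butt edge runs from (270,293) to (354,292), with its straight side against the caul at x≈262. Measuring the closure now.

```bash
python3 - <<'E'
from h import *
d=load('w7');th=np.radians(-12.9);R=np.array([[np.cos(th),-np.sin(th)],[np.sin(th),np.cos(th)]]);O=np.array([552.2,62.9])
for n,uv in dict(buttL=(270,293),buttR=(354,292),caulL=(224,159),caulR=(262,158),medR=(220,148),medL=(117,151),narL=(55,153),wedge_at_caul=(264,158),wedge_top=(259,5),caulR_top=(258,5)).items(): print(n,((cast(d,[uv],36)[0,:2]-O)@R).round(1))
E
```

```text
buttL [-55.  -42.1]
buttR [-54.5 -73.4]
caulL [ -5.9 -27.9]
caulR [ -5.7 -40.7]
medR [ -2.3 -26.7]
medL [-2.8  9.1]
narL [-3.  31.9]
wedge_at_caul [ -5.7 -41.4]
wedge_top [ 41.5 -41. ]
caulR_top [ 41.5 -40.7]
```

```bash

python3 -m crank '{"travel":[[-0.7,0.15,0],[-0.5,1.1,0],[-0.3,1.1,0],[-0.1,1.05,0],[0.1,1,0]],"turn":[[0,0,0],[0,0,0],[0,0,0],[0,0,0],[0,0,0]],"gripper":[1,1,1,1,1]}'
python3 -m crank '{"travel":[[0.1,-0.02,0],[0.2,-0.05,0],[0.2,-0.05,0],[0.2,-0.05,0],[0.2,-0.05,0]],"turn":[[0,0,0],[0,0,0],[0,0,0],[0,0,0],[0,0,0]],"gripper":[1,1,1,1,1]}'
```

```text
clock: 35.1
position: [0.4778, 0.0317, 0.0196]
tool_rot: [-3.141, 0.004, -0.223]
force: [-17.9, 8.8, 11.9]
grip_width: -0.0003
finger_force: 9.8
clock: 35.6
position: [0.4778, 0.0317, 0.0193]
tool_rot: [-3.141, 0.008, -0.223]
force: [-21.6, 9.6, 15.0]
grip_width: -0.0002
finger_force: 11.6
```

```bash

python3 -m crank '{"travel":[[-0.7,0.1,0],[-0.9,-0.9,0],[-1.0,-1.8,0],[-0.7,-1.8,0],[-0.5,-1.85,0]],"turn":[[0,0,0],[0,0,0],[0,0,0],[0,0,0],[0,0,0]],"gripper":[1,1,1,1,1]}'
python3 -m crank '{"travel":[[0.1,-0.02,0],[0.2,-0.05,0],[0.3,-0.07,0],[0.3,-0.07,0],[0.3,-0.07,0]],"turn":[[0,0,0],[0,0,0],[0,0,0],[0,0,0],[0,0,0]],"gripper":[1,1,1,1,1]}'
```

```text
clock: 36.1
position: [0.4733, 0.0107, 0.0194]
tool_rot: [3.141, 0.006, -0.226]
force: [-27.2, -1.3, 20.1]
grip_width: 0.0001
finger_force: 13.1
clock: 36.6
position: [0.4734, 0.0109, 0.019]
tool_rot: [3.141, 0.012, -0.225]
force: [-34.6, 0.5, 21.7]
grip_width: -0.0
finger_force: 16.8
```

```bash

python3 -m crank '{"travel":[[-0.8,0.2,0],[-1.5,0.3,0],[-1.5,0.3,3],[-1.5,-1,7],[-1.5,-3,11]],"turn":[[0,0,0],[0,0,0],[0,0,0],[0,0,0],[0,0,0]],"gripper":[1,1,1,1,1]}' | head -2
python3 -m crank '{"travel":[[2,-1,4],[4,-2,8],[4,-2,10],[4,-2,10],[4,-2,10]],"turn":[[0,0,0],[0,0,0],[0,0,0],[0,0,0],[0,0,0]],"gripper":[1,1,1,1,1]}'
python3 - <<'E'
from h import *
d=snap('wrist','w8')
th=np.radians(-12.9);R=np.array([[np.cos(th),-np.sin(th)],[np.sin(th),np.cos(th)]]);O=np.array([552.2,62.9])
# rectified top view of the z=36 plane in board frame, 4 px/mm, x right y up
bx=np.linspace(-65,85,750);by=np.linspace(90,-80,600)
X,Y=np.meshgrid(bx,by);W=np.c_[X.ravel(),Y.ravel()]@R.T+O
uv=proj(d,np.c_[W,np.full(len(W),36.)]).astype(np.float32).reshape(600,750,2)
im=cv2.remap(np.asarray(d['pixels'],np.uint8),uv,None,cv2.INTER_CUBIC)
cv2.imwrite('pics/top.png',cv2.cvtColor(im,cv2.COLOR_RGB2BGR))
E
```

```text
clock: 37.1
position: [0.4643, -0.0189, 0.1311]
clock: 37.6
position: [0.5044, -0.0388, 0.2298]
tool_rot: [-3.141, -0.0, -0.224]
force: [-0.5, 0.9, -1.5]
grip_width: 0.0002
finger_force: 0.0
```

View pics/top.png

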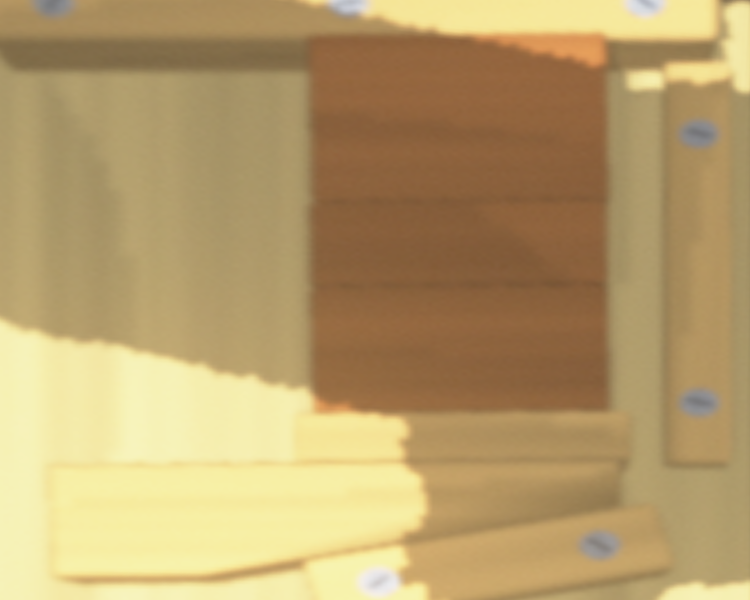

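The rectified view shows fence, wide, narrow, medium, caul and wedge tight against each other. The seams are at rows 200, 285, 412 and 463, the wedge is square and seated on the cleat, and the gripper is clear.

```bash
python3 -c "
from h import *
print(bot.job_done())"
```

```text
the job is handed in; nothing more can be done
None
```

The clamp-up is done and handed in: in the last picture the strips, caul and wedge sit tight and in the order asked, the wedge held at about 35 N (more than the 15 N suggested), its butt about 2.5 mm short of nominal, and the bystanders were left alone.

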